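Dig the marker pen out of the utensil tub

ROBOT

A 6-joint arm with a two-finger parallel gripper is mounted at the origin on a cart in front of the work surface, level with it; the furniture and walls round the work are solid. World frame = base frame: x ahead of the robot, y to its left, z up, the work surface at z = 0. Lengths are in m, angles in rad, forces in N, time in s.
With the tool pointing down it reaches from about 0.425 to 1.125 m from the base axis. Payload 14.9 kg.
Tool frame: the origin (TCP) lies midway between the tips of the shut fingers; the grasp point (between the pads) lies 19 mm behind it; x points along the fingers, z is the direction in which the jaws open and shut, and the axes are right-handed (so a half turn about x gives the same grasp; the last joint's range is limited). The gripper opens to 91 mm and grips with 3 to 60 N. Pads are 32 mm wide; open, the fingers measure 118 mm over their backs; the gripper's body (76 mm by 178 mm) begins 60 mm behind the grasp point.
Start: joints at [-1.268, 0.379, 1.734, -0, 1.028, -0.033], TCP at [0.231, -0.661, 0.214] pointing down, gripper open.
Joint ranges: [-2.77, 2.77], [-0.74, 2.19], [0, 2.66], [-1.06, 4.2], [0.31, 2.87], [-3.08, 3.08]. Speed limits (rad/s): [1.89, 1.89, 2.39, 3.14, 3.14, 3.14].

INTERFACE

Orientations are given as a unit quaternion [x, y, z, w].
In Python, from bench import * gives the robot as it stands.
- The arm moves only by the shell command python3 -m inch 'ROWS' [FORCE]. ROWS is JSON, a list of rows, each a list of 7 numbers: the shift along the tool's x, y, z in units of 0.02 m (1.0 is 0.02 m), then the turn, a rotation vector about the tool's x, y, z in units of 4 degrees (1.0 is 4 degrees), then the closure, from 0 (fully open) to 1 (shut). A call has 1 to 5 rows; each row shifts and turns the commanded pose from where the row before left it, along the tool's axes as they then stand; what a row does not reach is not made up. A row lasts 1/8 s, in which the tool goes at most 62.5 mm and 10.7 degrees, less where a joint would pass 70% of its speed; a pose out of reach is approached as far as the arm can. A call with a number of a shift or a turn outside -1 to 1 is refused whole. A call with a gripper value outside its range is refused whole. The fingers move at their own pace and stop on an object; FORCE is the grip in N (left out, the last holds). Time passes only in rows, so rows that do not move let the fingers close. It gives the time, the measured TCP pose, the force and the opening at its end, in the units of the state.
- get_state(): the state, without advancing time (a new reading comes with each control period).
- grab_frame(name): name is "side" or "top" or "wrist"; returns (picture, depth): 384x512x3 uint8, red, green, blue; 384x512 float32, m along the optical axis (not along the pixel's ray), 0 where there is no reading.
- camera_model(name): a dict with "fx", "fy", "cx", "cy" (pixels), "R" (3x3) and "t" (3): a world point X has camera coordinates R X + t. Camera axes: x right, y down, z forward; pixel columns grow to the right and rows downward; lengths in m; the calibration is good to about 2 mm. A picture is of the moment at which its call begins: read the wrist's pose just before it. camera_model takes no time and is no camera call; for the wrist camera it gives the pose at the moment of the call.
- sign_off(): hands the job in, once; it reports no verdict.
The state is a dict: "clock": time; "q": joint angles; "joint_velocities": joint speeds; "joint_efforts": joint torques, N m; "ee_pos": TCP position; "ee_rot": TCP orientation; "force": force on the tool from outside, world axes, zero at the start; "moment": the same for the moment, N m; "grip_width": opening from 0.0 (shut) to 1.0 (fully open).
Only numpy, scipy, OpenCV 4.12 (cv2) and the standard library are available. Lean on these libraries where they do the work, as an engineer would, in place of code of your own. Each camera call takes 0.05 s, during which the arm holds its last target. There are 200 camera calls.

TASK

The marker pen has got buried in the grey utensil tub, under the steel scoop and the scissors. First move both tools aside inside the tub, into the left half where nothing lies, so that the pen is fully uncovered; then lift the pen out and lay it down, without dropping it, flat on the white flat lid on the table with no end sticking out over the lid's edge. The scoop and the scissors stay in the left half of the tub, and the other things on the table stay where they are.

Things in the scene. Friction and masses are not known exactly. Their poses are not given: they have to be found in the camera images.
- tub: Open grey tub, fixed, 292 x 392 mm over its rim, 70 high; walls, floor 4 thick. Origin: centre of underside; x away from the robot, y to its left (within 0.12 rad). Inside x -130..130, y -180..180. Two 8 mm ribs along all of y at x = -90 and 90, tops at z = 32, carry the tools at y = -127 and -43 (either order). Left half (y > 0) empty: room for both tools across the ribs, e.g. at y = 43 and 130.
- scoop: Loose stainless scoop, 206 mm long, 0.16 kg, lying across the tub's ribs, handle away from the robot. Origin: middle of length and width, at its underside. y runs along it to the handle end: handle 20 wide, 30 high, from y = 0 to 103 mm; bowl 60 wide, 32 high, from y = 0 to -103. Balance point about y = -24; grasp across the handle near y = 18.
- shears: Loose closed scissors, 224 mm long, 8 thick, 0.09 kg, lying flat across the tub's ribs, handles toward the robot. Origin: middle of length and width, at its underside. y runs along it to the handles: handles 69 wide from y = 34 to 112 mm; blades 16 wide from y = 26 to -114. Grasp across the blades near y = -8; below them is free space down to the pen's top.
- pen: Loose capped marker pen, white and grey, 140 mm long, 17 wide and high, 18 g, does not roll. Lies on the tub's floor (z = 4) between the ribs under the tools, along the tub's y within 0.2 rad, near x = -20, y = -85 in the tub. Origin: middle of its length, at its underside; y runs along it, z up. Grasp across the barrel at its middle.
- pen_end_a (a point): The +y end of the pen, on its axis, 70 mm from its middle.
- pen_end_b (a point): The -y end of the pen, on its axis, 70 mm from its middle.
- lid: Flat white tray lid, fixed on the table left of the tub, 210 mm (its x, about the robot's y) by 260 mm (its y, toward the robot), 13 high. Origin: centre of its underside, z up. Middle panel, 172 x 220 mm, at z = 9 inside an edge with its top at z = 13. The pen must end lying on it with both ends within the outline.
- twist_tub: Small round white tub, 70 mm across, 45 mm high; a bystander on the table. Leave it standing where it is.
- stamp: Black hand stamp, 100 mm high; a bystander on the table. Leave it standing where it is.
- roll: Roll of labels, 92 mm across, 52 mm high; a bystander on the table. Leave it standing where it is.
- counter: Small round tally counter with a ring, 68 x 55 x 24 mm; a bystander on the table. Leave it standing where it is.

How it is judged:
On the way, in this order (a step that is already met when the one before it is completed fails the run):
1. the scoop and the scissors lie still in the left half of the tub, the pen still lies in the tub (y of scoop in the frame of tub between 0.025 and 0.18 m and x of scoop in the frame of tub between -0.11 and 0.11 m and z of scoop in the frame of tub between 0 and 0.075 m and linear speed of each of scoop, shears below 0.05 m/s and y of shears in the frame of tub between 0.025 and 0.18 m and x of shears in the frame of tub between -0.11 and 0.11 m and z of shears in the frame of tub between 0 and 0.075 m and z of pen in the frame of tub below 0.03 m and x of pen in the frame of tub between -0.13 and 0.13 m and y of pen in the frame of tub between -0.18 and 0.18 m), for 0.2 s.
2. the pen is lifted above the tub's rim (z of pen in the frame of tub above 0.07 m).
At the end, for the whole second after the job is handed in: Pen at rest and flat on the lid (ends 8 to 35 mm above its underside), both ends within its 210 x 260 mm outline; scoop and scissors at rest in the tub, middles over 25 mm left of the tub's middle, within 110 mm of its long centre line and under 75 mm above its underside (linear speed of pen below 0.03 m/s and z of pen in the frame of lid between 0.003 and 0.03 m and x of pen_end_a in the frame of lid between -0.105 and 0.105 m and y of pen_end_a in the frame of lid between -0.13 and 0.13 m and z of pen_end_a in the frame of lid between 0.008 and 0.035 m and x of pen_end_b in the frame of lid between -0.105 and 0.105 m and y of pen_end_b in the frame of lid between -0.13 and 0.13 m and z of pen_end_b in the frame of lid between 0.008 and 0.035 m and y of scoop in the frame of tub between 0.025 and 0.18 m and x of scoop in the frame of tub between -0.11 and 0.11 m and z of scoop in the frame of tub between 0 and 0.075 m and linear speed of each of scoop, shears below 0.05 m/s and y of shears in the frame of tub between 0.025 and 0.18 m and x of shears in the frame of tub between -0.11 and 0.11 m and z of shears in the frame of tub between 0 and 0.075 m); the robot touches nothing.
It fails at once if another thing on the table (small tub, stamp, label roll, tally counter) is moved more than 30 mm (distance of any of twist_tub, stamp, roll, counter from where it was at the start of the episode above 0.03 m).
It fails at once if the pen is thrown or dropped from a height (faster than 1.2 m/s) (linear speed of pen above 1.2 m/s).
It also fails if it takes over 72 s, if anything falls off the work surface, if the arm or the gripper's body presses on something with over 40 N, if the wrist force passes 120 N, or if a joint passes its speed limit or range.

## Working session

There is one attempt and no reset: what is moved stays moved. The work goes in short steps, Python scripts to look and compute and a shell command to move; the robot and the scene stay as the last step left them, time stands still between calls to the robot, and variables do not carry over. Pictures are saved under pics/ and viewed, about 8 in all and at most 12, crops included, and the job is handed in when it is done.

```bash
mkdir -p pics; ls
cat > h.py <<'E'
from bench import *
import numpy as np, cv2
from scipy.spatial.transform import Rotation as Ro
def snap(cam,fn):
    m=camera_model(cam); im,d=grab_frame(cam)
    cv2.imwrite('pics/'+fn+'.png',im[:,:,::-1]); np.savez('pics/'+fn+'.npz',im=im,d=d,**m)
    return im,d,m
def pts(d,m):
    v,u=np.mgrid[:d.shape[0],:d.shape[1]]
    c=np.stack([(u-m['cx'])/m['fx']*d,(v-m['cy'])/m['fy']*d,d],-1)
    return (c-np.array(m['t']))@np.array(m['R'])
def ray(m,u,v,z):
    R=np.array(m['R']);o=-R.T@np.array(m['t']);r=R.T@np.array([(u-m['cx'])/m['fx'],(v-m['cy'])/m['fy'],1]);return o+r*(z-o[2])/r[2]
def load(fn):
    z=np.load('pics/'+fn+'.npz'); return z['im'],z['d'],{k:z[k] for k in('fx','fy','cx','cy','R','t')}
def step(target):
    s=get_state(); R=Ro.from_quat(s['ee_rot']); return R.inv().apply(np.array(target)-s['ee_pos'])/0.02
E
python3 - <<'E'
from h import *
s=get_state();print(s['clock'],s['ee_pos'],Ro.from_quat(s['ee_rot']).as_matrix().round(3))
im,d,m=snap('top','top0');im2,_,_=snap('side','side0')
print(-np.array(m['R']).T@m['t'], m['fx'])
cv2.imwrite('pics/both.png',cv2.resize(im[:,:,::-1],(800,600)))
E
```

```text
pics
0.0 [ 0.23054056 -0.66052018  0.21328619] [[-0.     0.944  0.33 ]
 [ 0.001  0.33  -0.944]
 [-1.     0.    -0.001]]
[ 0.43605599 -0.06995702  1.14483044] 386.8771616977808
```

View pics/both.png

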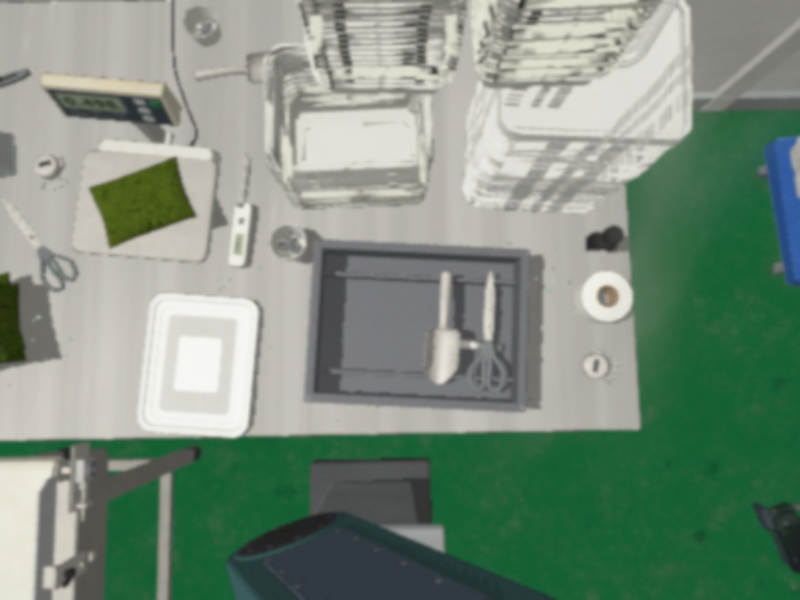

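The top view has the robot at the bottom. The tub is at about (420,325), with the scoop at (443,325), the scissors at (488,330), the lid at (200,365), and the bystanders right of the tub and behind it. Next I'll turn these into positions.

Run:
```python
from h import *
im,d,m=load('top0'); P=pts(d,m); s=1.5625
for n,(u,v),z in [('TL',(315,241),.07),('TR',(529,250),.07),('BR',(526,410),.07),('BL',(306,402),.07),('lidTL',(152,294),.013),('lidTR',(260,298),.013),('lidBR',(246,437),.013),('lidBL',(138,430),.013),('scoopH',(446,272),.06),('scoopB',(440,383),.05),('scH',(487,392),.04),('scT',(491,273),.04),('stamp',(607,238),.1),('roll',(607,297),.05)]:
    print(n,ray(m,u/s,v/s,z).round(3),P[int(v/s),int(u/s)].round(3))
# tub rim via depth
X,Y,Z=P[...,0],P[...,1],P[...,2]
c=np.mean([ray(m,u/s,v/s,.07) for u,v in[(315,241),(529,250),(526,410),(306,402)]],0)
k=(abs(X-c[0])<.2)&(abs(Y-c[1])<.24)&(Z>.062)&(Z<.078)&(d>0)
g=im.astype(int); k&=(g.max(2)<140)
n,l,st,_=cv2.connectedComponentsWithStats(k.astype(np.uint8),connectivity=8);i=1+st[1:,4].argmax()
r=cv2.minAreaRect((P[l==i][:,:2]*1000).astype(np.float32));print('tub',r,k.sum())
L=ray(m,199/s,365/s,.013)
k=(abs(X-L[0])<.2)&(abs(Y-L[1])<.15)&(Z>.004)&(Z<.03)&(g.min(2)>200)
n,l,st,_=cv2.connectedComponentsWithStats(k.astype(np.uint8));i=1+st[1:,4].argmax()
print('lid',cv2.minAreaRect((P[l==i][:,:2]*1000).astype(np.float32)))
```

```text
TL [0.669 0.065 0.07 ] [0.67  0.067 0.069]
TR [ 0.646 -0.322  0.07 ] [ 0.646 -0.319  0.073]
BR [ 0.361 -0.304  0.07 ] [ 0.362 -0.302  0.071]
BL [0.382 0.082 0.07 ] [0.379 0.094 0.001]
lidTL [0.585 0.38  0.013] [0.587 0.385 0.002]
lidTR [0.574 0.176 0.013] [ 0.578  0.18  -0.001]
lidBR [0.318 0.2   0.013] [ 0.236  0.395 -0.798]
lidBL [0.334 0.398 0.013] [0.333 0.404 0.001]
scoopH [ 0.61  -0.171  0.06 ] [ 0.612 -0.171  0.052]
scoopB [ 0.41  -0.156  0.05 ] [ 0.41  -0.156  0.032]
scH [ 0.393 -0.241  0.04 ] [ 0.436 -0.07   1.145]
scT [ 0.61  -0.256  0.04 ] [ 0.613 -0.256  0.038]
stamp [ 0.66  -0.453  0.1  ] [ 0.663 -0.455  0.091]
roll [ 0.561 -0.465  0.05 ] [ 0.567 -0.482 -0.002]
tub ((516.833740234375, -118.73336791992188), (392.393798828125, 289.9605712890625), 86.12718963623047) 2560
lid ((453.4244079589844, 293.5747985839844), (208.49716186523438, 257.5789489746094), 85.0112075805664)
```

```bash
cat >> h.py <<'E'
C=np.array([.516,-.119]);A=-.065
def tub(x,y): return C+np.array([np.cos(A)*x-np.sin(A)*y,np.sin(A)*x+np.cos(A)*y])
def totub(p): d=np.array(p[:2])-C; return np.array([np.cos(A)*d[0]+np.sin(A)*d[1],-np.sin(A)*d[0]+np.cos(A)*d[1]])
def plan(xyz,yaw):
    """yaw = world angle of tool y; turn (units about tool x) then shift in turned axes"""
    s=get_state();M=Ro.from_quat(s['ee_rot']).as_matrix();y0=np.arctan2(M[1,1],M[0,1])
    dl=(yaw-y0+np.pi/2)%np.pi-np.pi/2; y1=y0+dl; d=np.array(xyz)-s['ee_pos']
    print('pos',np.round(s['ee_pos'],4),'t',round(s['clock'],2),'grip',round(s['grip_width'],3),'F',np.round(s['force'],1),'tilt',M[:,0].round(3))
    print('turn',round(-np.degrees(dl)/4,2),'x',round(-d[2]/.02,2),'y',round((d[0]*np.cos(y1)+d[1]*np.sin(y1))/.02,2),'z',round((d[0]*np.sin(y1)-d[1]*np.cos(y1))/.02,2))
E
R='[0,0,0,1,0,0,0.45]'
python3 -m inch '[[0,0,0,1,0,0,0.45],[0,0,0,1,0,0,0.45],[0,0,0,1,0,0,0.45],[0,0,0,1,0,0,0.45],[0,0,0,1,0,0,0.45]]' 20
python3 -m inch '[[0,0,0,0.9,0,0,0.45],[0,0.5,-1,0,0,0,0.45],[0,0.5,-1,0,0,0,0.45],[0,0.5,-1,0,0,0,0.45],[0,0.5,-1,0,0,0,0.45]]'
python3 -m inch '[[0,0.5,-1,0,0,0,0.45],[0,0.5,-1,0,0,0,0.45],[0,0.5,-1,0,0,0,0.45],[0,0.5,-1,0,0,0,0.45],[0,0.5,-1,0,0,0,0.45]]'
python3 -m inch '[[0,0.5,-1,0,0,0,0.45],[0,0.5,-1,0,0,0,0.45],[0,0.5,-1,0,0,0,0.45],[0,0.5,-1,0,0,0,0.45],[0,0.5,-1,0,0,0,0.45]]'
python3 -m inch '[[0,0.5,-1,0,0,0,0.45],[0,0.5,-1,0,0,0,0.45],[0,0.5,-1,0,0,0,0.45],[0,0.5,-1,0,0,0,0.45],[0,0.5,-1,0,0,0,0.45]]'
python3 -m inch '[[0,0.5,-1,0,0,0,0.45],[0,0.5,-1,0,0,0,0.45],[0,0.5,-1,0,0,0,0.45],[0,0.5,-1,0,0,0,0.45],[0,0,0,0,0,0,0.45]]'
python3 - <<'E'
from h import *
plan((.528,-.165,.213),-.075)
im,d,m=snap('wrist','w1'); print(-np.array(m['R']).T@m['t'],np.array(m['R']).round(2))
cv2.imwrite('pics/w1.png',cv2.resize(im[:,:,::-1],(800,600)))
E
```

```text
clock: 0.72
ee_pos: [0.2306, -0.6607, 0.2135]
ee_rot: [0.504, 0.496, -0.504, 0.496]
force: [0.2, -0.1, 0.5]
grip_width: 0.552
clock: 1.35
ee_pos: [0.2776, -0.5825, 0.214]
ee_rot: [0.518, 0.481, -0.518, 0.481]
force: [-0.0, 0.3, 0.1]
grip_width: 0.553
clock: 1.98
ee_pos: [0.3348, -0.487, 0.2139]
ee_rot: [0.519, 0.481, -0.519, 0.481]
force: [0.7, 0.1, 0.1]
grip_width: 0.545
clock: 2.6
ee_pos: [0.3923, -0.3911, 0.2139]
ee_rot: [0.519, 0.481, -0.519, 0.481]
force: [0.1, 0.0, -0.0]
grip_width: 0.553
clock: 3.22
ee_pos: [0.4496, -0.2951, 0.2139]
ee_rot: [0.519, 0.481, -0.519, 0.481]
force: [0.6, 0.2, -0.9]
grip_width: 0.549
clock: 3.85
ee_pos: [0.4955, -0.2183, 0.2139]
ee_rot: [0.518, 0.481, -0.518, 0.481]
force: [0.1, 0.5, -0.1]
grip_width: 0.549
pos [ 0.4955 -0.2183  0.2139] t 3.85 grip 0.549 F [ 0.1  0.5 -0.1] tilt [-0.  0. -1.]
turn 0.01 x 0.05 y 1.42 z -2.78
[ 0.57235349 -0.22538732  0.38418404] [[-0.08 -1.    0.  ]
 [-0.96  0.07  0.27]
 [-0.27  0.02 -0.96]]
```

View pics/w1.png

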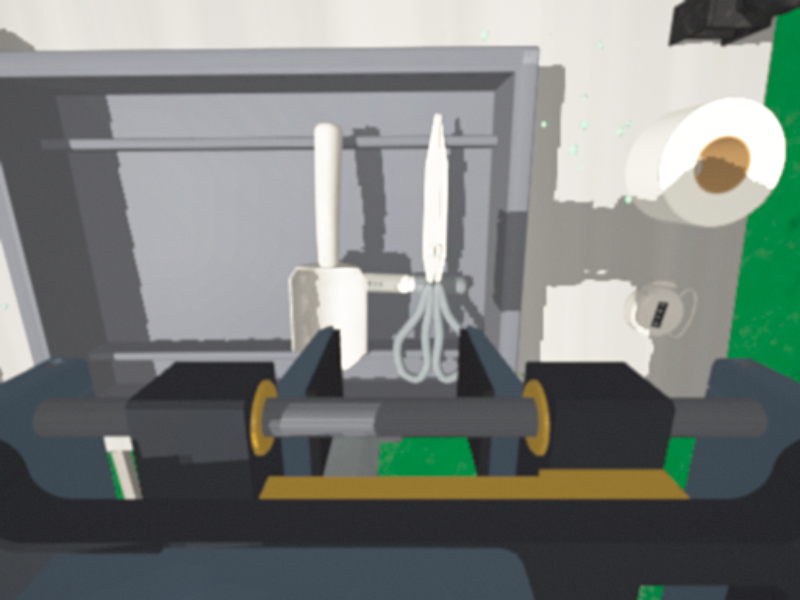

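The wrist view shows the scoop handle running from (328,127) to (328,262) and the shears blade from (437,117) to (434,280). The pen is visible at (385,283) and (465,285).

Run:
```python
from h import *
im,d,m=load('w1');P=pts(d,m);s=1.5625
for n,(u,v),z in [('sc end',(328,127),.06),('sc neck',(328,255),.06),('bowlL',(291,280),.064),('bowlR',(367,280),.064),('tip',(437,117),.038),('blade',(436,200),.04),('hinge',(434,278),.04),('hb',(427,382),.04),('pen1',(385,283),.021),('pen2',(465,285),.021),('penend',(405,284),.021)]:
    r=ray(m,u/s,v/s,z); print(n,r.round(4),P[int(v/s),int(u/s)].round(3),'tub',(totub(r)*1000).round(0))
plan((.528,-.165,.213),-.075)
```

```text
sc end [ 0.6116 -0.1774  0.06  ] [ 0.613 -0.176  0.054] tub [ 99. -52.]
sc neck [ 0.5202 -0.1662  0.06  ] [ 0.521 -0.166  0.062] tub [  7. -47.]
bowlL [ 0.5035 -0.136   0.064 ] [ 0.503 -0.135  0.06 ] tub [-11. -18.]
bowlR [ 0.4991 -0.1947  0.064 ] [ 0.49  -0.189  0.021] tub [-12. -77.]
tip [ 0.6151 -0.2572  0.038 ] [ 0.616 -0.256  0.038] tub [ 108. -131.]
blade [ 0.5541 -0.2531  0.04  ] [ 0.554 -0.253  0.039] tub [  47. -131.]
hinge [ 0.4911 -0.2482  0.04  ] [ 0.487 -0.249  0.016] tub [ -16. -131.]
hb [ 0.3965 -0.2369  0.04  ] [ 0.381 -0.238  0.007] tub [-112. -125.]
pen1 [ 0.4854 -0.2062  0.021 ] [ 0.485 -0.206  0.021] tub [-25. -89.]
pen2 [ 0.4782 -0.2764  0.021 ] [ 0.478 -0.276  0.018] tub [ -27. -159.]
penend [ 0.4831 -0.2237  0.021 ] [ 0.484 -0.223  0.021] tub [ -26. -107.]
pos [ 0.4952 -0.219   0.2139] t 3.9 grip 0.552 F [ 0.  -0.4  0. ] tilt [-0. -0. -1.]
turn 0.0 x 0.05 y 1.44 z -2.82
```

Run:
```python
from h import *
plan((.537,-.1683,.031),-.12)
```

```text
pos [ 0.4952 -0.219   0.2139] t 3.9 grip 0.552 F [ 0.  -0.4  0. ] tilt [-0. -0. -1.]
turn 0.65 x 9.15 y 1.77 z -2.77
```

```bash
python3 -m inch '[[0,0,0,0.65,0,0,0.45],[0,0.6,-0.9,0,0,0,0.45],[0,0.6,-0.9,0,0,0,0.45],[0,0.57,-0.97,0,0,0,0.45],[0,0,0,0,0,0,0.45]]'
python3 -m inch '[[1,0,0,0,0,0,0.45],[1,0,0,0,0,0,0.45],[1,0,0,0,0,0,0.45],[1,0,0,0,0,0,0.45],[1,0,0,0,0,0,0.45]]'
python3 - <<'E'
from h import *
plan((.537,-.1683,.031),-.12)
E
python3 -m inch '[[1,0,0,0,0,0,0.45],[1,0,0,0,0,0,0.45],[1,0,0,0,0,0,0.45],[0.6,0,0,0,0,0,0.45],[0.5,0,0,0,0,0,0.45]]'
python3 -m inch '[[0,0,0,0,0,0,1],[0,0,0,0,0,0,1],[0,0,0,0,0,0,1],[0,0,0,0,0,0,1],[0,0,0,0,0,0,1]]' 45
python3 - <<'E'
from h import *
p=tub(22,120); plan((*p,.032),-.08)
E
```

```text
clock: 4.53
ee_pos: [0.5375, -0.1682, 0.2139]
ee_rot: [-0.529, -0.469, 0.529, -0.469]
force: [-0.3, -0.3, -0.4]
grip_width: 0.548
clock: 5.15
ee_pos: [0.5366, -0.1691, 0.1123]
ee_rot: [-0.529, -0.469, 0.53, -0.469]
force: [-0.3, 0.4, -0.2]
grip_width: 0.55
pos [ 0.5366 -0.1691  0.1123] t 5.15 grip 0.55 F [-0.3  0.4 -0.2] tilt [-0.  0. -1.]
turn -0.02 x 4.07 y 0.02 z -0.04
clock: 5.78
ee_pos: [0.5369, -0.169, 0.0312]
ee_rot: [-0.529, -0.469, 0.529, -0.469]
force: [0.6, -0.4, 0.2]
grip_width: 0.548
clock: 6.4
ee_pos: [0.5372, -0.1691, 0.0325]
ee_rot: [0.53, 0.468, -0.529, 0.469]
force: [-0.2, 0.9, 6.3]
grip_width: 0.207
pos [ 0.5372 -0.1691  0.0325] t 6.4 grip 0.207 F [-0.2  0.9  6.3] tilt [ 0.001 -0.    -1.   ]
turn -0.6 x 0.02 y 1008.62 z -6018.24
```

```bash
python3 -m inch '[[-0.5,0,0,0,0,0,1],[-0.5,0,0,0,0,0,1],[-0.5,0,0,0,0,0,1],[-0.5,0,0,0,0,0,1],[0,0,0,0,0,0,1]]'
python3 - <<'E'
from h import *
p=tub(.022,.120); plan((*p,.034),-.07)
E
```

```text
clock: 7.02
ee_pos: [0.5374, -0.1692, 0.0729]
ee_rot: [0.53, 0.468, -0.529, 0.469]
force: [-0.2, 0.8, -1.9]
grip_width: 0.206
pos [ 0.5374 -0.1692  0.0729] t 7.03 grip 0.206 F [-0.2  0.8 -1.9] tilt [ 0.001 -0.001 -1.   ]
turn -0.74 x 1.95 y -0.17 z -8.44
```

```bash
python3 -m inch '[[0,0,0,-0.74,0,0,1],[0,0,-0.84,0,0,0,1],[0,0,-0.85,0,0,0,1],[0,0,-0.85,0,0,0,1],[0,0,-0.85,0,0,0,1]]'
python3 -m inch '[[0,0,-0.85,0,0,0,1],[0,0,-0.85,0,0,0,1],[0,0,-0.85,0,0,0,1],[0,-0.1,-0.85,0,0,0,1],[0,-0.07,-0.85,0,0,0,1]]'
python3 -m inch '[[0,0,-0.8,0,0,0,1],[0,0,0,0,0,0,1],[0.6,0,0,0,0,0,1],[0.6,0,0,0,0,0,1],[0.4,0,0,0,0,0,1]]'
python3 -m inch '[[0.2,0,0,0,0,0,1],[0.1,0,0,0,0,0,1],[0,0,0,0,0,0,1]]'
python3 - <<'E'
from h import *
p=tub(.022,.120); plan((*p,.034),-.07)
E
```

```text
clock: 7.65
ee_pos: [0.5416, -0.0999, 0.0719]
ee_rot: [-0.517, -0.482, 0.517, -0.482]
force: [-0.4, -1.2, -1.7]
grip_width: 0.205
clock: 8.28
ee_pos: [0.544, -0.0152, 0.0719]
ee_rot: [-0.517, -0.482, 0.517, -0.482]
force: [-0.1, 0.6, -1.9]
grip_width: 0.208
clock: 8.9
ee_pos: [0.5447, -0.0007, 0.0386]
ee_rot: [-0.517, -0.482, 0.518, -0.482]
force: [0.5, 0.7, -0.9]
grip_width: 0.208
clock: 9.28
ee_pos: [0.5453, -0.0004, 0.034]
ee_rot: [0.517, 0.482, -0.517, 0.482]
force: [1.0, 0.0, -1.5]
grip_width: 0.211
pos [ 5.453e-01 -4.000e-04  3.400e-02] t 9.28 grip 0.211 F [ 1.   0.  -1.5] tilt [ 0.  0. -1.]
turn 0.0 x -0.0 y 0.02 z 0.01
```

```bash
python3 -m inch '[[0.12,0,0,0,0,0,1],[0,0,0,0,0,0,0.6],[0,0,0,0,0,0,0.45],[0,0,0,0,0,0,0.45],[0,0,0,0,0,0,0.45]]' 20
python3 -m inch '[[-0.5,0,0,0,0,0,0.45],[-0.8,0,0,0,0,0,0.45],[-1,0,0,0,0,0,0.45],[-1,0,0,0,0,0,0.45],[-1,0,0,0,0,0,0.45]]'
python3 -m inch '[[-0.5,0,0,0,0,0,0.45],[0,0,0,0,0,0,0.45]]'
python3 - <<'E'
from h import *
plan((.519,-.2504,.022),-.073)
snap('top','top1')
E
```

```text
clock: 9.9
ee_pos: [0.5452, -0.0004, 0.0315]
ee_rot: [0.517, 0.482, -0.517, 0.482]
force: [-0.7, -0.1, -0.3]
grip_width: 0.545
clock: 10.52
ee_pos: [0.5455, -0.0004, 0.1197]
ee_rot: [0.517, 0.482, -0.517, 0.483]
force: [0.1, 0.4, 0.5]
grip_width: 0.548
clock: 10.78
ee_pos: [0.5457, -0.0004, 0.1286]
ee_rot: [0.518, 0.482, -0.517, 0.483]
force: [-0.7, -0.7, -0.1]
grip_width: 0.555
pos [ 5.457e-01 -4.000e-04  1.286e-01] t 10.78 grip 0.555 F [-0.7 -0.7 -0.1] tilt [ 0.002 -0.    -1.   ]
turn 0.05 x 5.33 y -0.42 z 12.56
```

View pics/top1.png

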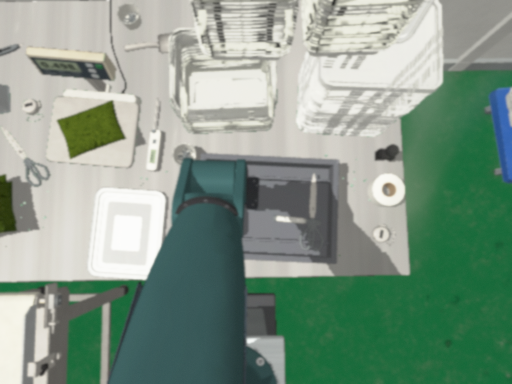

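The arm hides the scoop at the left of the tub. The shears at (314,200) and the pen at (290,219) haven't moved. I'll go to the shears.

```bash
python3 -m inch '[[0,-0.1,1,0,0,0,0.45],[0,-0.1,1,0,0,0,0.45],[0,-0.1,1,0,0,0,0.45],[0,-0.12,1,0,0,0,0.45],[0,0,1,0,0,0,0.45]]'
python3 -m inch '[[0,0,1,0,0,0,0.45],[0,0,1,0,0,0,0.45],[0,0,1,0,0,0,0.45],[0,0,1,0,0,0,0.45],[0,0,1,0,0,0,0.45]]'
python3 -m inch '[[0,0,1,0,0,0,0.45],[0,0,1,0,0,0,0.45],[0,0,0.56,0,0,0,0.45],[0,0,0,0,0,0,0.45],[0,0,0,0,0,0,0.45]]'
python3 - <<'E'
from h import *
im,d,m=snap('wrist','w2'); P=pts(d,m)
plan((.519,-.2504,.022),-.073)
E
```

```text
clock: 11.45
ee_pos: [0.5295, -0.1011, 0.1275]
ee_rot: [-0.517, -0.482, 0.517, -0.482]
force: [-0.2, -0.1, 0.5]
grip_width: 0.549
clock: 12.08
ee_pos: [0.5228, -0.2007, 0.1275]
ee_rot: [-0.517, -0.482, 0.517, -0.482]
force: [0.5, -1.0, 0.6]
grip_width: 0.549
clock: 12.7
ee_pos: [0.5192, -0.25, 0.1274]
ee_rot: [-0.517, -0.482, 0.517, -0.482]
force: [-1.0, -0.2, -0.2]
grip_width: 0.551
pos [ 0.5193 -0.2499  0.1275] t 12.75 grip 0.55 F [-0.  -0.3  0.3] tilt [-0.  0. -1.]
turn 0.05 x 5.27 y -0.01 z 0.03
```

View pics/w2.png

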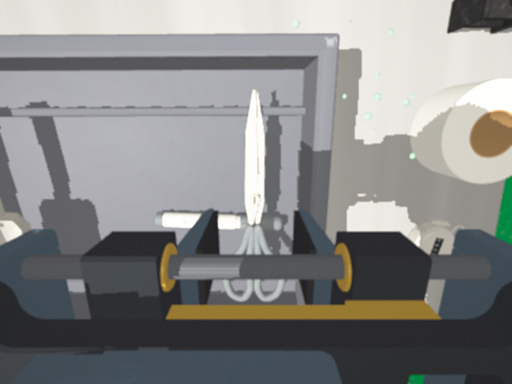

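The blades (255,100–220) are centred between the fingers, and the pen lies nearer the robot at row 220. I'll descend and grip.

```bash
python3 -m inch '[[0.9,0,0,0,0,0,0.45],[0.9,0,0,0,0,0,0.45],[0.9,0,0,0,0,0,0.45],[0.9,0,0,0,0,0,0.45],[0.9,0,0,0,0,0,0.45]]'
python3 -m inch '[[0.5,0,0,0,0,0,0.45],[0.2,0,0,0,0,0,0.45],[0,0,0,0,0,0,0.45],[0,0,0,0,0,0,1],[0,0,0,0,0,0,1]]' 45
python3 -m inch '[[0,0,0,0,0,0,1],[0,0,0,0,0,0,1],[0,0,0,0,0,0,1]]'
python3 -m inch '[[-0.5,0,0,0,0,0,1],[-0.5,0,0,0,0,0,1],[-0.5,0,0,0,0,0,1],[-0.3,0,0,0,0,0,1],[0,0,0,0,0,0,1]]'
python3 - <<'E'
from h import *
p=tub(.014,.040); plan((*p,.022),-.068)
E
```

```text
clock: 13.38
ee_pos: [0.5191, -0.2503, 0.0361]
ee_rot: [-0.517, -0.482, 0.517, -0.482]
force: [0.3, -0.9, 0.1]
grip_width: 0.549
clock: 14.0
ee_pos: [0.5196, -0.2505, 0.024]
ee_rot: [0.517, 0.482, -0.517, 0.483]
force: [-1.1, -0.6, 0.1]
grip_width: 0.362
clock: 14.38
ee_pos: [0.5194, -0.2504, 0.0237]
ee_rot: [0.517, 0.482, -0.517, 0.482]
force: [-1.0, 1.4, 4.8]
grip_width: 0.171
clock: 15.0
ee_pos: [0.5196, -0.2506, 0.0601]
ee_rot: [0.517, 0.482, -0.517, 0.483]
force: [0.2, -0.5, -1.0]
grip_width: 0.175
pos [ 0.5196 -0.2506  0.0601] t 15.0 grip 0.175 F [ 0.2 -0.5 -1. ] tilt [ 0.001 -0.    -1.   ]
turn -0.03 x 1.91 y 0.07 z -8.55
```

```bash
python3 -m inch '[[0,0,-0.85,0,0,0,1],[0,0,-0.85,0,0,0,1],[0,0,-0.85,0,0,0,1],[0,0,-0.85,0,0,0,1],[0,0.06,-0.85,0,0,0,1]]'
python3 -m inch '[[0,0,-0.85,0,0,0,1],[0,0,-0.85,0,0,0,1],[0,0,-0.85,0,0,0,1],[0,0,-0.85,0,0,0,1],[0,0,-0.85,0,0,0,1]]'
python3 -m inch '[[0,0,0,0,0,0,1],[0.5,0,0,0,0,0,1],[0.5,0,0,0,0,0,1],[0.5,0,0,0,0,0,1],[0.2,0,0,0,0,0,1]]'
python3 -m inch '[[0.1,0,0,0,0,0,1],[0,0,0,0,0,0,1]]'
python3 - <<'E'
from h import *
p=tub(.014,.040); plan((*p,.022),-.068)
E
```

```text
clock: 15.62
ee_pos: [0.5265, -0.1644, 0.0595]
ee_rot: [-0.517, -0.482, 0.517, -0.482]
force: [-0.5, 0.3, -1.2]
grip_width: 0.168
clock: 16.25
ee_pos: [0.5325, -0.0798, 0.0596]
ee_rot: [0.517, 0.482, -0.517, 0.482]
force: [-0.2, 0.3, -0.3]
grip_width: 0.168
clock: 16.88
ee_pos: [0.5319, -0.081, 0.0245]
ee_rot: [-0.517, -0.483, 0.517, -0.482]
force: [0.6, 0.1, -1.0]
grip_width: 0.174
clock: 17.12
ee_pos: [0.5322, -0.081, 0.0237]
ee_rot: [-0.517, -0.482, 0.517, -0.482]
force: [-2.7, -0.0, 3.0]
grip_width: 0.171
pos [ 0.5322 -0.081   0.0237] t 17.12 grip 0.171 F [-2.7 -0.   3. ] tilt [-0.001  0.    -1.   ]
turn -0.03 x 0.09 y 0.02 z -0.05
```

Contact, so I'll release, raise, and move back to see the pen.

```bash
python3 -m inch '[[0,0,0,0,0,0,0.8],[0,0,0,0,0,0,0.6],[0,0,0,0,0,0,0.6],[0,0,0,0,0,0,0.6],[0,0,0,0,0,0,0.6]]' 20
python3 -m inch '[[-0.5,0,0,0,0,0,0.6],[-1,0,0,0,0,0,0.45],[-1,0,0,0,0,0,0.45],[-1,0,0,0,0,0,0.45],[-1,0,0,0,0,0,0.45]]'
python3 -m inch '[[-1,-1,1,0,0,0,0.45],[-1,-1,1,0,0,0,0.45],[-1,-1,1,0,0,0,0.45],[0,0,1,0,0,0,0.45],[0,0,0,0,0,0,0.45]]'
python3 - <<'E'
from h import *
snap('wrist','w3'); plan((.485,-.205,.03),-.07)
E
```

```text
clock: 17.75
ee_pos: [0.5324, -0.0809, 0.0235]
ee_rot: [0.517, 0.482, -0.517, 0.482]
force: [-1.0, -0.7, -0.1]
grip_width: 0.399
clock: 18.38
ee_pos: [0.5327, -0.081, 0.1157]
ee_rot: [0.517, 0.482, -0.517, 0.483]
force: [-0.5, 0.1, 0.4]
grip_width: 0.548
clock: 19.0
ee_pos: [0.4671, -0.1574, 0.175]
ee_rot: [0.518, 0.481, -0.517, 0.482]
force: [-0.4, 0.5, 0.5]
grip_width: 0.552
pos [ 0.467  -0.1567  0.1745] t 19.05 grip 0.554 F [-0.6  0.1  0.1] tilt [ 0.001 -0.    -1.   ]
turn -0.01 x 7.23 y 1.07 z 2.35
```

View pics/w3.png

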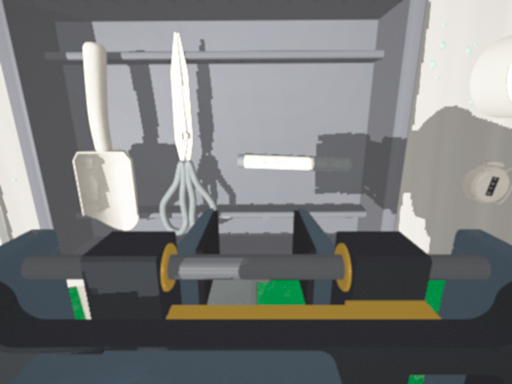

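The scoop is at left (95,130) and the shears at (182,140), both lying across the ribs. The pen is fully uncovered from (238,160) to (350,164).

Run:
```python
from h import *
im,d,m=load('w3');P=pts(d,m)
for n,(u,v),z in [('a',(238,160),.0125),('mid',(295,162),.021),('b',(350,164),.0125),('scoopend',(95,46),.05),('scoopbowl',(130,228),.05),('shtip',(177,36),.038),('shh',(185,230),.038)]:
    r=ray(m,u,v,z);print(n,r.round(4),P[v,u].round(3),(totub(r)*1000).round())
k=(P[...,2]>.013)&(P[...,2]<.026)&(abs(P[...,0]-.484)<.04)&(P[...,1]<-.11)&(P[...,1]>-.29)
n,l,st,_=cv2.connectedComponentsWithStats(k.astype(np.uint8));i=1+st[1:,4].argmax()
r=cv2.minAreaRect((P[l==i][:,:2]*1000).astype(np.float32));print(r,st[i])
```

```text
a [ 0.4919 -0.1388  0.0125] [ 0.493 -0.139  0.021] [-23. -21.]
mid [ 0.4858 -0.2077  0.021 ] [ 0.486 -0.208  0.021] [-24. -91.]
b [ 0.4769 -0.2768  0.0125] [ 0.478 -0.274  0.02 ] [ -29. -160.]
scoopend [ 0.6202 -0.0117  0.05  ] [ 0.62  -0.012  0.051] [ 97. 114.]
scoopbowl [ 0.4269 -0.0078  0.05  ] [0.421 0.    0.035] [-96. 105.]
shtip [ 0.6263 -0.0905  0.038 ] [ 0.627 -0.09   0.036] [108.  36.]
shh [ 0.4146 -0.0682  0.038 ] [ 0.415 -0.068  0.039] [-104.   44.]
((483.88372802734375, -208.01919555664062), (139.03123474121094, 16.623916625976562), 84.0073013305664) [ 238  154  114   17 1456]
```

Run:
```python
from h import *
print(np.round(get_state()['q'],3)); plan((.4845,-.208,.175),np.radians(84))
```

```text
[-0.371  0.106  2.169  0.     0.866  1.271]
pos [ 0.467  -0.1567  0.1745] t 19.05 grip 0.554 F [-0.6  0.1  0.1] tilt [ 0.001 -0.    -1.   ]
turn -22.02 x -0.02 y -2.46 z 1.14
```

```bash
for i in 1; do python3 -m inch '[[0,0,0,-1,0,0,0.45],[0,0,0,-1,0,0,0.45],[0,0,0,-1,0,0,0.45],[0,0,0,-1,0,0,0.45],[0,0,0,-1,0,0,0.45]]' >/dev/null; done
python3 -m inch '[[0,0,0,-1,0,0,0.45],[0,0,0,-1,0,0,0.45],[0,0,0,-1,0,0,0.45],[0,0,0,-1,0,0,0.45],[0,0,0,-1,0,0,0.45]]' >/dev/null
python3 -m inch '[[0,0,0,-1,0,0,0.45],[0,0,0,-1,0,0,0.45],[0,0,0,-1,0,0,0.45],[0,0,0,-1,0,0,0.45],[0,0,0,-1,0,0,0.45]]' >/dev/null
python3 -m inch '[[0,0,0,-1,0,0,0.45],[0,0,0,-1,0,0,0.45],[0,0,0,-1,0,0,0.45],[0,0,0,-1,0,0,0.45],[0,0,0,-1,0,0,0.45]]' >/dev/null
python3 -m inch '[[0,0,0,-1,0,0,0.45],[0,0,0,-1,0,0,0.45],[0,-0.8,0.4,0,0,0,0.45],[0,-0.8,0.4,0,0,0,0.45],[0,-0.86,0.34,0,0,0,0.45]]'
python3 -m inch '[[0.5,0,0,0,0,0,0.45],[1,0,0,0,0,0,0.45],[1,0,0,0,0,0,0.45],[0.5,0,0,0,0,0,0.45],[0,0,0,0,0,0,0.45]]'
python3 - <<'E'
from h import *
im,d,m=snap('wrist','w4');plan((.4845,-.208,.007),np.radians(84))
P=pts(d,m)
k=(P[...,2]>.013)&(P[...,2]<.026)&(abs(P[...,0]-.484)<.04)&(P[...,1]<-.11)&(P[...,1]>-.29)
n,l,st,_=cv2.connectedComponentsWithStats(k.astype(np.uint8));i=1+st[1:,4].argmax()
print(cv2.minAreaRect((P[l==i][:,:2]*1000).astype(np.float32)),st[i])
E
```

```text
clock: 22.18
ee_pos: [0.4851, -0.2092, 0.1736]
ee_rot: [0.037, 0.706, -0.037, 0.706]
force: [0.3, 0.2, -0.4]
grip_width: 0.55
clock: 22.8
ee_pos: [0.484, -0.2076, 0.1128]
ee_rot: [0.037, 0.707, -0.037, 0.706]
force: [0.5, 0.4, 0.6]
grip_width: 0.549
pos [ 0.4844 -0.2078  0.1135] t 22.85 grip 0.55 F [ 0.7 -0.   0.4] tilt [-0.  0. -1.]
turn -0.0 x 5.33 y -0.01 z 0.01
((483.905517578125, -207.23292541503906), (139.2844696044922, 16.358972549438477), 83.61808013916016) [ 248  121   17  133 2071]
```

View pics/w4.png

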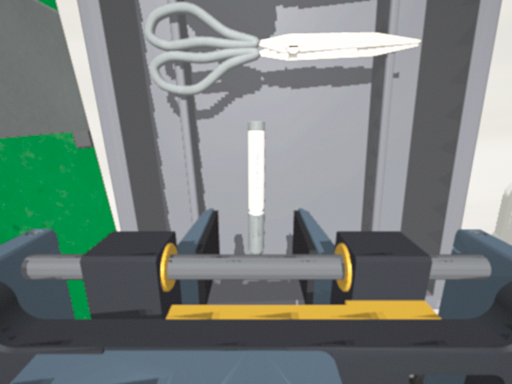

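The pen (256,120–250) is centred and aligned between the fingers. I'll descend and grip it.

```bash
python3 -m inch '[[0.9,0,0,0,0,0,0.45],[0.9,0,0,0,0,0,0.45],[0.9,0,0,0,0,0,0.45],[0.9,0,0,0,0,0,0.45],[0.9,0,0,0,0,0,0.45]]'
python3 -m inch '[[0.5,0,0,0,0,0,0.45],[0.25,0,0,0,0,0,0.45],[0,0,0,0,0,0,0.45],[0,0,0,0,0,0,1],[0,0,0,0,0,0,1]]' 20
python3 -m inch '[[0,0,0,0,0,0,1],[0,0,0,0,0,0,1],[0,0,0,0,0,0,1]]'
python3 -m inch '[[-0.4,0,0,0,0,0,1],[-0.7,0,0,0,0,0,1],[-0.7,0,0,0,0,0,1],[-0.7,0,0,0,0,0,1],[-0.7,0,0,0,0,0,1]]'
python3 -m inch '[[-0.7,0,0,0,0,0,1],[-0.7,0,0,0,0,0,1],[-0.7,0,0,0,0,0,1],[-0.7,0,0,0,0,0,1],[-0.7,0,0,0,0,0,1]]'
python3 -m inch '[[-0.7,0,0,0,0,0,1],[-0.5,0,0,0,0,0,1],[0,0,0,0,0,0,1]]'
python3 - <<'E'
from h import *
plan((.4535,.292,.155),np.radians(85))
E
```

```text
clock: 23.48
ee_pos: [0.4843, -0.2078, 0.0221]
ee_rot: [0.037, 0.706, -0.037, 0.706]
force: [0.7, -1.1, 0.8]
grip_width: 0.55
clock: 24.1
ee_pos: [0.4848, -0.208, 0.009]
ee_rot: [0.037, 0.706, -0.037, 0.706]
force: [-0.5, 0.6, 0.2]
grip_width: 0.363
clock: 24.48
ee_pos: [0.4845, -0.2079, 0.0087]
ee_rot: [0.037, 0.706, -0.037, 0.706]
force: [-0.8, 0.8, 3.4]
grip_width: 0.162
clock: 25.1
ee_pos: [0.4845, -0.2079, 0.0738]
ee_rot: [0.037, 0.706, -0.037, 0.706]
force: [0.3, -0.4, -0.4]
grip_width: 0.165
clock: 25.72
ee_pos: [0.4844, -0.2078, 0.1435]
ee_rot: [0.037, 0.706, -0.037, 0.706]
force: [0.2, 0.1, 1.0]
grip_width: 0.162
clock: 26.1
ee_pos: [0.4848, -0.208, 0.1673]
ee_rot: [0.037, 0.706, -0.037, 0.707]
force: [0.6, 0.4, 0.1]
grip_width: 0.165
pos [ 0.4848 -0.208   0.1673] t 26.1 grip 0.165 F [0.6 0.4 0.1] tilt [ 0.001 -0.001 -1.   ]
turn -0.25 x 0.61 y 24.77 z -3.74
```

```bash
python3 -m inch '[[0,0.5,-0.1,-0.25,0,0,1],[0,0.97,-0.15,0,0,0,1],[0,0.97,-0.15,0,0,0,1],[0,0.97,-0.15,0,0,0,1],[0,0.97,-0.15,0,0,0,1]]'
python3 -m inch '[[0,0.97,-0.15,0,0,0,1],[0,0.97,-0.15,0,0,0,1],[0,0.97,-0.15,0,0,0,1],[0,0.97,-0.15,0,0,0,1],[0,0.97,-0.15,0,0,0,1]]'
python3 -m inch '[[0,0.97,-0.15,0,0,0,1],[0,0.97,-0.15,0,0,0,1],[0,0.97,-0.15,0,0,0,1],[0,0.97,-0.15,0,0,0,1],[0,0.97,-0.15,0,0,0,1]]'
python3 -m inch '[[0,0.97,-0.15,0,0,0,1],[0,0.97,-0.15,0,0,0,1],[0,0.97,-0.15,0,0,0,1],[0,0.97,-0.15,0,0,0,1],[0,0.97,-0.15,0,0,0,1]]'
python3 -m inch '[[0,0.97,-0.15,0,0,0,1],[0,0.97,-0.15,0,0,0,1],[0,0.97,-0.15,0,0,0,1],[0,0.97,-0.15,0,0,0,1],[0,0.5,-0.04,0,0,0,1]]'
python3 -m inch '[[0,0.3,0,0,0,0,1],[0,0.2,0,0,0,0,1],[0,0,0,0,0,0,1]]'
python3 - <<'E'
from h import *
snap('wrist','w5')
plan((.4535,.292,.014),np.radians(85))
E
```

```text
clock: 26.72
ee_pos: [0.4781, -0.1177, 0.1665]
ee_rot: [0.031, 0.706, -0.031, 0.706]
force: [0.4, 0.7, 0.7]
grip_width: 0.163
clock: 27.35
ee_pos: [0.4716, -0.02, 0.1666]
ee_rot: [0.031, 0.706, -0.031, 0.706]
force: [-0.0, -0.4, -0.2]
grip_width: 0.163
clock: 27.98
ee_pos: [0.4649, 0.0779, 0.1666]
ee_rot: [0.031, 0.706, -0.031, 0.706]
force: [-0.3, 0.2, 0.1]
grip_width: 0.161
clock: 28.6
ee_pos: [0.4583, 0.1758, 0.1666]
ee_rot: [0.031, 0.706, -0.031, 0.706]
force: [0.0, -0.7, 0.3]
grip_width: 0.166
clock: 29.22
ee_pos: [0.4536, 0.2641, 0.1665]
ee_rot: [0.031, 0.706, -0.031, 0.706]
force: [-0.4, -0.3, -0.3]
grip_width: 0.16
clock: 29.6
ee_pos: [0.4547, 0.2727, 0.1665]
ee_rot: [0.031, 0.706, -0.031, 0.706]
force: [0.4, -0.8, 0.4]
grip_width: 0.167
pos [0.4546 0.2726 0.1665] t 29.65 grip 0.163 F [ 0.1 -0.1  0.6] tilt [-0. -0. -1.]
turn -0.0 x 7.63 y 0.96 z -0.14
```

View pics/w5.png

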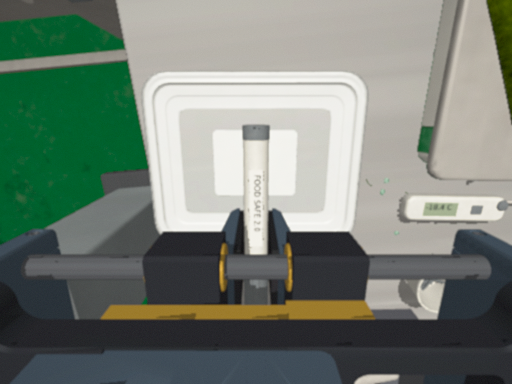

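The pen is held level above the lid (outline about 145–365 px across). I'll shift to the centre and lower it gently.

```bash
python3 -m inch '[[0,0.5,-0.07,0,0,0,1],[0,0.43,-0.05,0,0,0,1],[0.6,0,0,0,0,0,1],[0.9,0,0,0,0,0,1],[0.9,0,0,0,0,0,1]]'
python3 -m inch '[[0.9,0,0,0,0,0,1],[0.9,0,0,0,0,0,1],[0.9,0,0,0,0,0,1],[0.8,0,0,0,0,0,1],[0.6,0,0,0,0,0,1]]'
python3 -m inch '[[0.4,0,0,0,0,0,1],[0.3,0,0,0,0,0,1],[0.2,0,0,0,0,0,1],[0,0,0,0,0,0,1]]'
python3 - <<'E'
from h import *
plan((.4535,.291,.0138),np.radians(85))
E
```

```text
clock: 30.28
ee_pos: [0.4534, 0.2912, 0.1168]
ee_rot: [0.031, 0.707, -0.031, 0.706]
force: [0.6, 0.2, -0.0]
grip_width: 0.163
clock: 30.9
ee_pos: [0.4537, 0.2915, 0.0354]
ee_rot: [0.031, 0.707, -0.031, 0.706]
force: [0.6, 0.0, -0.6]
grip_width: 0.162
clock: 31.4
ee_pos: [0.4538, 0.2916, 0.0185]
ee_rot: [0.031, 0.706, -0.031, 0.706]
force: [-0.8, -0.3, -0.6]
grip_width: 0.161
pos [0.4538 0.2916 0.0185] t 31.4 grip 0.161 F [-0.8 -0.3 -0.6] tilt [-0. -0. -1.]
turn 0.0 x 0.23 y -0.03 z -0.01
```

```bash
python3 -m inch '[[0.1,0,0,0,0,0,1],[0.1,0,0,0,0,0,1],[0.05,0,0,0,0,0,1],[0,0,0,0,0,0,1],[0,0,0,0,0,0,1]]'
python3 -m inch '[[0,0,0,0,0,0,0.75],[0,0,0,0,0,0,0.6],[0,0,0,0,0,0,0.6],[0,0,0,0,0,0,0.6],[0,0,0,0,0,0,0.6]]'
python3 -m inch '[[-0.3,0,0,0,0,0,0.6],[-0.6,0,0,0,0,0,0.6],[-1,0,0,0,0,0,0.6],[-1,0,0,0,0,0,0.6],[-1,0,0,0,0,0,0.6]]'
python3 -m inch '[[-1,0,0,0,0,0,0.6],[-1,-1,0,0,0,0,0.6],[-1,-1,0,0,0,0,0.6],[-1,-1,0,0,0,0,0.6],[0,0,0,0,0,0,0.6]]'
python3 - <<'E'
from h import *
im,d,m=snap('wrist','w6');P=pts(d,m);print(get_state()['ee_pos'])
L=np.array([.453,.2915]);a=np.radians(-5)
k=(P[...,2]>.018)&(P[...,2]<.035)&(abs(P[...,0]-.453)<.12)&(abs(P[...,1]-.291)<.12)
n,l,st,_=cv2.connectedComponentsWithStats(k.astype(np.uint8));i=1+st[1:,4].argmax()
print(cv2.minAreaRect((P[l==i][:,:2]*1000).astype(np.float32)),st[i],np.percentile(P[l==i][:,2],[5,50,95]))
t,_,_=snap('top','top2');cv2.imwrite('pics/f.png',np.hstack([im,t])[:,:,::-1]);
cv2.imwrite('pics/f.png',cv2.resize(cv2.imread('pics/f.png'),(800,300)))
E
```

```text
clock: 32.02
ee_pos: [0.4538, 0.2916, 0.0139]
ee_rot: [0.031, 0.706, -0.031, 0.706]
force: [-3.5, -1.6, 8.5]
grip_width: 0.162
clock: 32.65
ee_pos: [0.4538, 0.2916, 0.0135]
ee_rot: [0.031, 0.706, -0.031, 0.706]
force: [-0.6, 1.0, 0.4]
grip_width: 0.401
clock: 33.28
ee_pos: [0.4541, 0.2917, 0.0936]
ee_rot: [0.031, 0.706, -0.031, 0.707]
force: [-0.1, -0.4, 0.8]
grip_width: 0.405
clock: 33.9
ee_pos: [0.4494, 0.2315, 0.1738]
ee_rot: [0.032, 0.705, -0.031, 0.708]
force: [0.4, 0.4, -0.5]
grip_width: 0.402
[0.44906432 0.23188732 0.17277104]
((453.6445617675781, 291.7763366699219), (139.5668487548828, 16.029565811157227), 84.92140197753906) [ 247   63   15  125 1712] [0.01962786 0.02421634 0.02701945]
```

View pics/f.png

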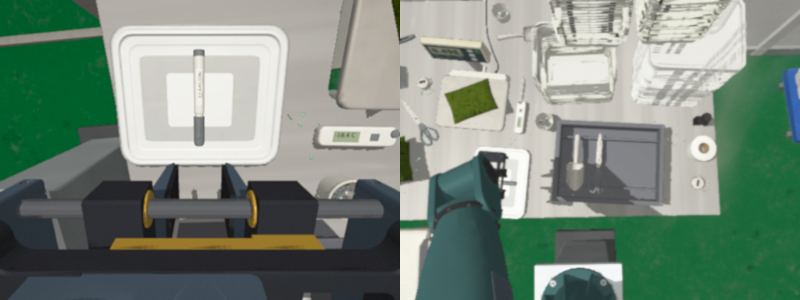

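The pen lies flat in the middle of the lid panel (200,95). In the top view the scoop and shears are in the left half of the tub, and the stamp, roll and counter haven't moved. I'll hand in.

```bash
python3 -c "
from bench import *
print(sign_off(),get_state()['clock'])"
```

```text
the job is handed in; nothing more can be done
the job is handed in; nothing more can be done
```

The job is done and handed in at about 34 s of the 72 s allowed. I moved the scoop and then the scissors into the left half of the tub, which fully uncovered the pen. I then lifted the pen out and laid it on the lid without dropping it.

- **Pen:** the last wrist image puts its middle at (0.4536, 0.2918), within about 2 mm of the measured lid centre. It lies flat, with its top about 24–27 mm above the table and both ends on the lid's middle panel, well inside the outline.
- **Scoop and scissors:** measured after both were put down, the scoop's middle is near y = +110 mm and the scissors' near y = +40 mm in the tub. Both lie across the ribs, and the final top view shows them still in the left half.
- **Other things on the table:** the stamp, label roll and tally counter looked unmoved in the final top view. That was by eye; I did not measure their positions again. I did not check the small white tub separately, though the arm went nowhere near the bystanders at low height.
- **Forces:** the highest reading I saw was about 9 N, when the pen touched the lid. At hand-in the gripper was clear of everything, at about 0.17 m height.

No check failed or disagreed.

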